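Cock the desoldering pump on the bench block

ROBOT

A 6-joint arm with a two-finger parallel gripper is mounted at the origin on the work surface. World frame = base frame: x ahead of the robot, y to its left, z up, the work surface at z = 0. Lengths are in m, angles in rad, forces in N, time in s.
With the tool pointing down it reaches from about 0.35 to 0.975 m from the base axis. Payload 7.1 kg.
Tool frame: the origin (TCP) lies midway between the tips of the shut fingers; the grasp point (between the pads) lies 19 mm behind it (r.hold_point_z is the distance from the TCP to the grasp point, in m); z points along the fingers, x is the direction in which the jaws open and shut, and the axes are right-handed (so a half turn about z gives the same grasp; the last joint's range is limited). The gripper opens to 88 mm and grips with 3 to 60 N. Pads are 20 mm wide; open, the fingers measure 115 mm over their backs; the gripper's body (75 mm by 178 mm) begins 61 mm behind the grasp point.
Start: joints at [-1.288, 0.423, 1.63, -0, 1.089, -0.019], TCP at [0.186, -0.597, 0.223] pointing down, gripper open.
Joint ranges: [-3, 3], [-0.9, 2.11], [0.09, 2.58], [-1.31, 4.45], [0.11, 2.69], [-2.54, 2.54]. Speed limits (rad/s): [2.39, 2.39, 3.01, 3.14, 3.14, 3.14].

INTERFACE

Orientations are given as a rotation vector (axis times angle).
In Python, from station import r gives the robot as it stands.
- The arm moves only by the shell command python3 -m jog 'ROWS' [FORCE]. ROWS is JSON, a list of rows, each an object of numbers: "claw": the opening, from -1 (shut) to 1 (fully open); "dx", "dy", "dz": the shift along the tool's x, y, z in mm; "turn": the turn about the tool's z in rad. A call has 1 to 8 rows; each row shifts and turns the pose as measured when the row begins, along the tool's axes as they then stand; what a row does not reach is not made up. A row lasts 1/10 s, in which the tool goes at most 50 mm and 8.59 degrees, less where a joint would pass 70% of its speed; a pose out of reach is approached as far as the arm can. A call with a gripper value outside its range is refused whole. The fingers move at their own pace and stop on an object; FORCE is the grip in N (left out, the last holds). Time passes only in rows, so rows that do not move let the fingers close. It gives the time, the measured TCP pose, the force and the opening at its end, in the units of the state.
- r.read_state(): the state, without advancing time (a new reading comes with each control period).
- r.snapshot(name): name is "side" or "top"; returns the picture (384x512x3 uint8, red, green, blue); there is no depth.
- r.calibration(name): a dict with "fov_y" (degrees; the focal length in pixels is half the picture's height over the tangent of half this angle, whatever the lens; pixels are square), "cx", "cy" (the principal point, pixels), "rvec" (rotation vector, rad) and "tvec" (3), from world to camera coordinates, as OpenCV has them. Camera axes: x right, y down, z forward; pixel columns grow to the right and rows downward; lengths in m; the calibration is good to about 2 mm. A picture is of the moment at which its call begins. calibration takes no time and is no camera call.
- r.close_job(): hands the job in, once; it reports no verdict.
The state is a dict: "time": time; "joints": joint angles; "joint_velocities": joint speeds; "joint_efforts": joint torques, N m; "position": TCP position; "tcp_rot": TCP orientation; "contact_force": force on the tool from outside, world axes, zero at the start; "torque": the same for the moment, N m; "grip_width": finger opening in m.
Only numpy, scipy, OpenCV 4.12 (cv2) and the standard library are available. Lean on these libraries where they do the work, as an engineer would, in place of code of your own. Each camera call takes 0.05 s, during which the arm holds its last target. There are 200 camera calls.

TASK

Take the desoldering pump out of its sloped rest, hold it upright with the nozzle up over the steel bench block, and press its end knob straight down on the block until the plunger is fully in. Then lay the cocked pump back in the rest as it was, nozzle up and collar sitting on the upper fork, and let go. Leave the mug, calculator and circuit board where they are.

Things in the scene. Friction and masses are not known exactly. Their poses are not given: they have to be found in the camera images.
- pump: Loose desoldering pump, 186 mm long with plunger out, about 115 g: aluminium barrel 26 mm in diameter, 105 mm long; black collar 38 mm in diameter at z = 50 to 56 mm; white tapered nozzle on top. Origin: centre of the barrel's lower (knob) end; z along the axis to the nozzle. Grip the free barrel, z = 60 to 105 mm. It starts in the rest, axis 40 degrees from vertical. Spin about z does not matter.
- plunger (a joint): How far the pump's plunger is pushed in, m: 0 fully out, 0.026 fully in (hard stop); starts at 0 to 0.006. Black knob, 22 mm in diameter, on a 10 mm steel rod; the knob's flat end lies at pump z = -46 mm when out, -20 mm when fully in. It resists with about 7 N all the way and stays where it is left (no spring).
- pump_collar (a point): On the pump's axis in the plane of the collar's lower face (pump z = 50 mm).
- pump_nozzle (a point): Tip of the white nozzle, which is 35 mm long (pump z = 140 mm).
- rest: Fixed sloped rest: steel base plate 130 x 90 x 10 mm (x = -55 to 75 mm) with a black leaning bed and two U forks, open to the upper side of the slope. Origin on the bench, z up. With the pump home, its axis to the nozzle points along (-0.643, 0, 0.766) in this frame (nozzle toward the rest's -x) and its origin is at (0.025, 0, 0.065) m. Mind the forks: see rest_seat.
- rest_seat (a point): Where pump_collar lies when the pump is home: on the slot axis, at the upper face of the upper fork; frame as rest. Slots 32 mm wide, flared lips; forks cover pump z = 8 to 16 and 42 to 50 mm. Lips stand 22 mm above the pump's axis, along (0.766, 0, 0.643): the pump is lifted out and laid in along that direction, square to its axis.
- block: Fixed square steel bench block 100 x 100 x 25 mm lying on the bench; origin under its centre, z up.
- block_top (a point): Centre of the block's flat top face, 25 mm above the bench.
- mug: White mug with pens, bystander: 80 mm in diameter, 90 mm high, pens to 130 mm high, handle at its +y. Origin under its centre.
- calculator: Black pocket calculator lying flat, bystander: 150 x 78 x 16 mm (18 to 19 mm over the keys). Origin under its centre.
- board: Black circuit board with a ring of white lamps lying flat, bystander: 105 x 60 x 6 mm. Origin under its centre.
Mind the look-alikes: they are no part of the job. Of the things that look like the block, take the one that is farthest to the robot's left at the start.

How it is judged:
On the way:
1. the pump, upright within 12 degrees with its nozzle up, bears on the bench block with its plunger at least 23 mm in (value of joint plunger above 0.023 m and contact force between pump and block above 2 N and angle between pump's own z axis and vertical below 0.21 rad), for 0.1 s.
At the end, for the whole second after the job is handed in: The plunger is at least 22 mm in; the pump lies at rest in the sloped rest with its collar within 7 mm of the seat on the upper fork and its nozzle up (tip 160 to 186 mm above the bench) (value of joint plunger above 0.022 m and distance between pump_collar and rest_seat below 0.007 m and distance between pump_nozzle and rest_seat between 0.083 and 0.097 m and height (world z) of pump_nozzle between 0.16 and 0.186 m and linear speed of pump below 0.02 m/s); the robot touches nothing.
It fails at once if the mug, calculator or circuit board is moved more than 30 mm (distance of any of mug, calculator, board from where it was at the start of the episode above 0.03 m).
It also fails if it takes over 51 s, if anything falls off the work surface, if the arm or the gripper's body presses on something with over 40 N, if the wrist force passes 120 N, or if a joint passes its speed limit or range.

## Working session

There is one attempt and no reset: what is moved stays moved. The work goes in short steps, Python scripts to look and compute and a shell command to move; the robot and the scene stay as the last step left them, time stands still between calls to the robot, and variables do not carry over. Pictures are saved under pics/ and viewed, about 8 in all and at most 12, crops included, and the job is handed in when it is done.

```bash
ls; mkdir -p pics; python3 - <<'E'
from station import r
import cv2
for n in("side","top"):
    cv2.imwrite(f"pics/{n}0.png",r.snapshot(n)[:,:,::-1]); print(n,r.calibration(n))
print(r.read_state(), r.hold_point_z)
E
```

```text
pics
side {'fov_y': 43.567440147514546, 'cx': 248.01534915409397, 'cy': 193.96458344862228, 'rvec': array([ 0.81400301, -2.57599277,  1.06686351]), 'tvec': array([0.51122866, 0.33209199, 1.2424326 ])}
top {'fov_y': 43.342514425952444, 'cx': 251.265396099488, 'cy': 192.1664682126619, 'rvec': array([ 2.13895914, -2.1648289 ,  0.09186095]), 'tvec': array([0.02892175, 0.620865  , 1.52760787])}
{'time': 0.1, 'joints': array([-1.28798562e+00,  4.23758837e-01,  1.63060276e+00,  2.63681379e-05,
        1.08860975e+00, -1.90117001e-02]), 'joint_velocities': array([-0.00084073, -0.00262545, -0.00147988,  0.00043995,  0.00024049,
       -0.00062984]), 'joint_efforts': array([-5.30783309e-04, -5.45613313e+01, -2.74323982e+01,  6.45315601e-02,
        1.88084983e-02, -1.50794773e-05]), 'position': array([ 0.18567221, -0.59625756,  0.22198717]), 'tcp_rot': array([-2.52946129e+00,  1.86173167e+00,  1.69666428e-03]), 'contact_force': array([-0.61206029, -0.38091426, -0.50695883]), 'torque': array([-0.00612884,  0.00013913, -0.00613542]), 'grip_width': 0.08776471692072506} 0.0187
```

View pics/side0.png

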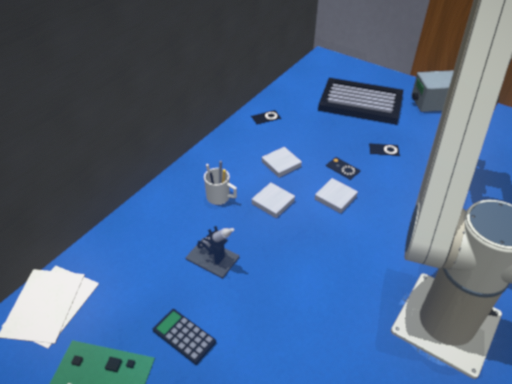

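View pics/top0.png

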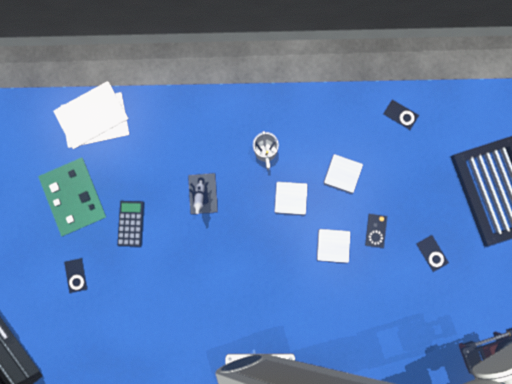

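Side: rest with pump near (213,250), blocks at (273,200), (282,160), (337,195), mug (217,186), calculator (184,335). Top: rest (203,193), blocks (291,198), (343,173), (334,245), board (376,231); the left-most block is (291,198).

```bash
cat > h.py <<'E'
import numpy as np, cv2
from station import r
def cal(n):
    c=r.calibration(n); f=192/np.tan(np.radians(c["fov_y"])/2)
    return np.array([[f,0,c["cx"]],[0,f,c["cy"]],[0,0,1]]),cv2.Rodrigues(c["rvec"])[0],np.array(c["tvec"])
def ray(n,p):
    K,R,t=cal(n); d=R.T@np.linalg.solve(K,[p[0],p[1],1.]); return -R.T@t,d/np.linalg.norm(d)
def plane(n,p,z):
    o,d=ray(n,p); return o+d*(z-o[2])/d[2]
def two(ps,pt):
    o1,d1=ray("side",ps);o2,d2=ray("top",pt)
    s=np.linalg.lstsq(np.c_[d1,-d2],o2-o1,rcond=None)[0]
    a,b=o1+s[0]*d1,o2+s[1]*d2; return (a+b)/2,np.linalg.norm(a-b)
def proj(n,X):
    K,R,t=cal(n); q=K@(R@np.array(X)+t); return q[:2]/q[2]
E
python3 - <<'E'
from h import *
S=cv2.imread("pics/side0.png");T=cv2.imread("pics/top0.png")
for n,I in(("side",S),("top",T)):
    hsv=cv2.cvtColor(I,cv2.COLOR_BGR2HSV)
    m=((hsv[...,1]<60)&(hsv[...,2]>170)).astype('uint8')*255
    cs,_=cv2.findContours(m,0,1)
    for c in cs:
        a=cv2.contourArea(c)
        if 300<a<2500:
            R=cv2.minAreaRect(c); print(n,"white",a,np.round(R[0],1),np.round(R[1],1),round(R[2],1),plane(n,R[0],.025).round(3), [plane(n,p,.025)[:2].round(3).tolist() for p in cv2.boxPoints(R)] if n=="top" else "")
    print(n,"tcp px",proj(n,r.read_state()["position"]))
a=cv2.resize(S[215:285,175:250],None,fx=7.5,fy=7.5,interpolation=cv2.INTER_CUBIC)[:520]
b=cv2.resize(T[165:235,180:228],None,fx=7.5,fy=7.5,interpolation=cv2.INTER_CUBIC)[:520]
o=np.hstack([a,b])[:, :800]; print(o.shape); cv2.imwrite("pics/z0.png",o)
E
```

```text
side white 1335.0 [438.2 343.5] [100.7  31.5] 34.7 [-0.004  0.085  0.025] 
side white 576.5 [479.5 244.9] [57.4 36.5] 37.3 [ 0.006 -0.284  0.025] 
side white 641.0 [273.  197.5] [34.  24.6] 30.5 [ 0.601 -0.104  0.025] 
side white 626.0 [336.2 193.1] [34.7 22.8] 28.3 [ 0.446 -0.237  0.025] 
side white 495.0 [281.4 159.3] [21.5 31.8] 63.4 [ 0.679 -0.277  0.025] 
side white 368.0 [435.5  79.5] [15. 31.] 90.0 [ 0.422 -1.08   0.025] 
side tcp px [471.98558894 115.67776736]
top white 947.0 [333.1 245.3] [31.8 31.8] 3.8 [ 0.447 -0.239  0.025] [[0.401, -0.183], [0.502, -0.193], [0.494, -0.294], [0.393, -0.284]]
top white 907.0 [290.5 197.6] [31.1 31.1] 3.8 [ 0.603 -0.105  0.025] [[0.556, -0.051], [0.658, -0.059], [0.649, -0.16], [0.548, -0.151]]
top white 898.0 [343.  173.1] [31.  30.7] 18.4 [ 0.68  -0.277  0.025] [[0.65, -0.213], [0.745, -0.247], [0.711, -0.342], [0.616, -0.307]]
top white 504.0 [267.4 147.6] [32.4 25. ] 51.8 [ 0.769 -0.033  0.025] [[0.787, 0.032], [0.837, -0.033], [0.751, -0.098], [0.701, -0.033]]
top tcp px [478.40934382 340.78434848]
(520, 800, 3)
```

View pics/z0.png

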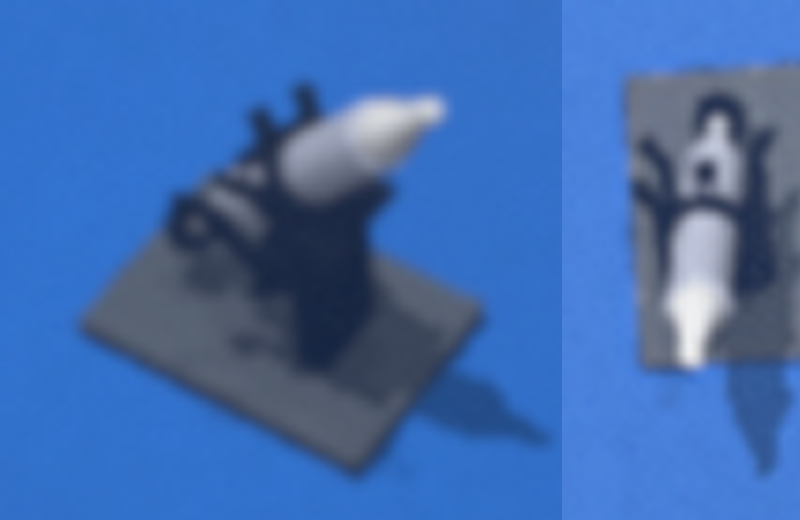

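Zoom: nozzle tip at side (233.3,229.7) and top (197.3,213.7); the knob end faces away from the robot. Now the rest pose.

```bash
python3 - <<'E'
from h import *
zs=lambda x,y:np.array([(x+.5)/7.5-.5+175,(y+.5)/7.5-.5+215]); zt=lambda x,y:np.array([(x-562+.5)/7.5-.5+180,(y+.5)/7.5-.5+165])
tip,e=two(zs(443,108),zt(691,366)); print("tip",tip.round(4),e)
S=[plane("side",zs(*p),.01) for p in((80,326),(357,474),(484,310))]; print("side corners",np.round(S,4))
print("sidelens",np.linalg.norm(S[0]-S[1]),np.linalg.norm(S[2]-S[1]),"yaw",np.degrees(np.arctan2(*(S[0]-S[1])[1::-1])),np.degrees(np.arctan2(*(S[1]-S[2])[1::-1])))
for p in((627,78),(640,362)): print("top corner",plane("top",zt(*p),.01).round(4))
T=cv2.imread("pics/top0.png"); hsv=cv2.cvtColor(T,cv2.COLOR_BGR2HSV)
m=(hsv[...,1]<130).astype('uint8')*255; w=np.zeros_like(m); w[168:218,184:222]=m[168:218,184:222]
c=max(cv2.findContours(w,0,1)[0],key=cv2.contourArea); R=cv2.minAreaRect(c); print(R); print([plane("top",p,.01)[:2].round(4).tolist() for p in cv2.boxPoints(R)])
for o in (S,):
  ctr=(S[0]+S[2])/2; print("ctr side",ctr)
  for y in (-.03,-.06,-.09,0,.03): 
    c,s=np.cos(y),np.sin(y); org=ctr[:2]-.01*np.array([c,s]); tp=org+(.025-.09)*np.array([c,s]); print(y,"org",org.round(4),"pred tip",tp.round(4))
E
```

```text
tip [0.5446 0.1782 0.1767] 0.0007234521632671945
side corners [[0.6823 0.2328 0.01  ]
 [0.5537 0.2263 0.01  ]
 [0.5598 0.1378 0.01  ]]
sidelens 0.12879269586151387 0.08872476115630086 yaw 2.8987330469971435 93.98802077514736
top corner [0.6841 0.2302 0.01  ]
top corner [0.5584 0.224  0.01  ]
((202.4026641845703, 193.5398406982422), (40.110958099365234, 27.206270217895508), 86.18592071533203)
[[0.6859, 0.2327], [0.6906, 0.1426], [0.5579, 0.1341], [0.5531, 0.2233]]
ctr side [0.62105665 0.1853185  0.01      ]
-0.03 org [0.6111 0.1856] pred tip [0.5461 0.1876]
-0.06 org [0.6111 0.1859] pred tip [0.5462 0.1898]
-0.09 org [0.6111 0.1862] pred tip [0.5464 0.1921]
0 org [0.6111 0.1853] pred tip [0.5461 0.1853]
0.03 org [0.6111 0.185 ] pred tip [0.5461 0.1831]
```

```bash
cat >> h.py <<'E'
from scipy.spatial.transform import Rotation as Ro
def go(x,y,z,yaw=None):
    "delta in tool axes, mm, to TCP world (x,y,z); turn so that tool x has world angle yaw (deg)"
    s=r.read_state(); R=Ro.from_rotvec(s["tcp_rot"]).as_matrix()
    a=np.degrees(np.arctan2(R[1,0],R[0,0]))
    print("t",round(s["time"],2),"pos",s["position"].round(4),"yaw",a.round(2),"tilt",np.degrees(np.arccos(-R[2,2])).round(2),"F",s["contact_force"].round(1),"w",round(s["grip_width"],4),"| d",(R.T@(np.array([x,y,z])-s["position"])*1e3).round(1),"turn",None if yaw is None else np.radians((a-yaw+180)%360-180).round(3))
E
python3 -m jog '[{"claw":1,"turn":0.12},{"claw":1,"turn":0.124}]'; python3 -c "
from h import *
go(.578,.181,.22,-86.7)"
```

```text
t 0.1 pos [ 0.1857 -0.5963  0.222 ] yaw -72.71 tilt 0.08 F [-0.6 -0.4 -0.5] w 0.0878 | d [-625.5 -605.6    2.9] turn 0.244validation failed for argument at $[0]...
```

```bash
python3 -m jog '[{"claw":1,"dx":0,"dy":0,"dz":0,"turn":0.12},{"claw":1,"dx":0,"dy":0,"dz":0,"turn":0.124}]'; python3 -c "
from h import *
go(.578,.181,.22,-86.7)"
```

```text
time: 0.3
position: [0.1855, -0.5956, 0.221]
tcp_rot: [-2.277, 2.162, 0.005]
contact_force: [-0.2, -0.3, -0.3]
grip_width: 0.0878
t 0.3 pos [ 0.1855 -0.5956  0.221 ] yaw -87.06 tilt 0.19 F [-0.2 -0.3 -0.3] w 0.0878 | d [-755.4 -431.9    3.1] turn -0.006
```

```bash
python3 -m jog '[{"claw":1,"dx":-42,"dy":-24,"dz":0,"turn":0},{"claw":1,"dx":-42,"dy":-24,"dz":0,"turn":0},{"claw":1,"dx":-42,"dy":-24,"dz":0,"turn":0},{"claw":1,"dx":-42,"dy":-24,"dz":0,"turn":0},{"claw":1,"dx":-42,"dy":-24,"dz":0,"turn":0},{"claw":1,"dx":-42,"dy":-24,"dz":0,"turn":0},{"claw":1,"dx":-42,"dy":-24,"dz":0,"turn":0},{"claw":1,"dx":-42,"dy":-24,"dz":0,"turn":0}]'; python3 -m jog '[{"claw":1,"dx":-42,"dy":-24,"dz":0,"turn":0},{"claw":1,"dx":-42,"dy":-24,"dz":0,"turn":0},{"claw":1,"dx":-42,"dy":-24,"dz":0,"turn":0},{"claw":1,"dx":-42,"dy":-24,"dz":0,"turn":0},{"claw":1,"dx":-42,"dy":-24,"dz":0,"turn":0},{"claw":1,"dx":-42,"dy":-24,"dz":0,"turn":0},{"claw":1,"dx":-42,"dy":-24,"dz":0,"turn":0}]'; python3 -c "
from h import *
go(.578,.181,.22,-86.7)"
```

```text
time: 1.1
position: [0.3634, -0.244, 0.2191]
tcp_rot: [-2.261, 2.179, 0.006]
contact_force: [0.0, -0.9, 0.5]
grip_width: 0.0878
time: 1.8
position: [0.5222, 0.0682, 0.2197]
tcp_rot: [-2.262, 2.179, 0.005]
contact_force: [1.0, -1.0, -0.2]
grip_width: 0.0876
t 1.8 pos [0.5222 0.0682 0.2197] yaw -87.87 tilt 0.2 F [ 1.  -1.  -0.2] w 0.0876 | d [-1.106e+02 -6.000e+01 -1.000e-01] turn -0.02
```

```bash
python3 -m jog '[{"claw":1,"dx":-40,"dy":-21,"dz":0,"turn":-0.02},{"claw":1,"dx":-40,"dy":-21,"dz":0,"turn":0},{"claw":1,"dx":-28,"dy":-16,"dz":0,"turn":0},{"claw":1,"dx":0,"dy":0,"dz":0,"turn":0}]'; python3 - <<'E'
from h import *
go(.578,.181,.116,-86.7)
S=r.snapshot("side");T=r.snapshot("top")
a=cv2.resize(S[170:280,175:265],None,fx=4.4,fy=4.4)[:480];b=cv2.resize(T[150:240,165:245],None,fx=5,fy=5)[:450]
o=np.zeros((480,800,3),'uint8');o[:a.shape[0],:a.shape[1]]=a;o[:b.shape[0],400:400+b.shape[1]]=b
cv2.imwrite("pics/z1.png",o[:,:,::-1])
p=r.read_state()["position"];print(proj("side",p),proj("top",p))
E
```

```text
time: 2.2
position: [0.5774, 0.1897, 0.2186]
tcp_rot: [-2.29, 2.148, 0.006]
contact_force: [-0.6, -0.5, 0.1]
grip_width: 0.088
t 2.2 pos [0.5774 0.1897 0.2186] yaw -86.34 tilt 0.23 F [-0.6 -0.5  0.1] w 0.088 | d [  9.1  -0.3 102.6] turn 0.006
[221.26048578 214.9272465 ] [191.90901899 201.7017265 ]
```

View pics/z1.png

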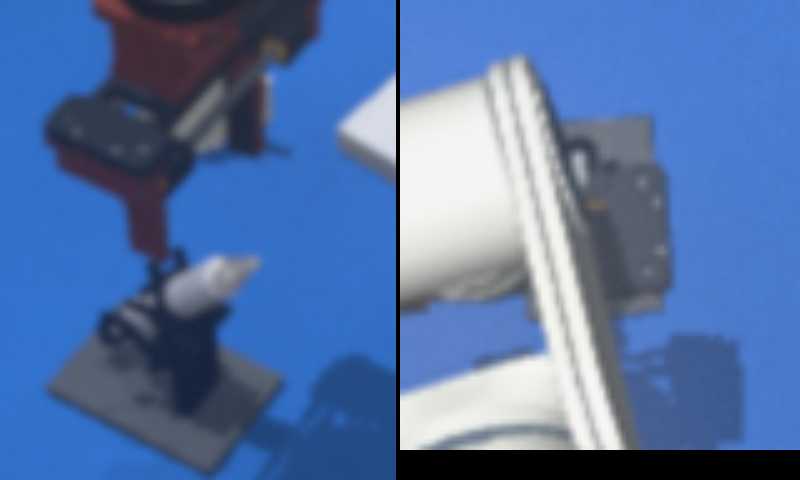

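The side crop shows the open gripper above and astride the pump (nozzle tip at crop (258,263)); the top view is blocked by the arm. Centre, descend, and close.

```bash
python3 -m jog '[{"claw":1,"dx":9,"dy":0,"dz":20,"turn":0},{"claw":1,"dx":0,"dy":0,"dz":30,"turn":0},{"claw":1,"dx":0,"dy":0,"dz":30,"turn":0},{"claw":1,"dx":0,"dy":0,"dz":20,"turn":0},{"claw":1,"dx":0,"dy":0,"dz":0,"turn":0}]'; python3 -c "
from h import *
go(.578,.181,.116,-86.7)"
```

```text
time: 2.8
position: [0.573, 0.1702, 0.1163]
tcp_rot: [2.281, -2.156, -0.006]
contact_force: [-1.0, 0.4, -0.4]
grip_width: 0.0876
t 2.8 pos [0.573  0.1702 0.1163] yaw -86.76 tilt 0.29 F [-1.   0.4 -0.4] w 0.0876 | d [-10.5  -5.6   0.3] turn -0.001
```

```bash
python3 -m jog '[{"claw":1,"dx":-6,"dy":-3,"dz":0,"turn":0},{"claw":1,"dx":-4,"dy":-2,"dz":0,"turn":0},{"claw":1,"dx":0,"dy":0,"dz":0,"turn":0},{"claw":1,"dx":0,"dy":0,"dz":0,"turn":0}]'; python3 -c "
from h import *
go(.578,.181,.116,-86.7)"
```

```text
time: 3.2
position: [0.5789, 0.1795, 0.1199]
tcp_rot: [2.28, -2.161, -0.003]
contact_force: [0.7, 0.4, -1.0]
grip_width: 0.0879
t 3.2 pos [0.5789 0.1795 0.1199] yaw -86.91 tilt 0.13 F [ 0.7  0.4 -1. ] w 0.0879 | d [-1.6  0.8  3.9] turn -0.004
```

```bash
python3 -m jog '[{"claw":1,"dx":-1,"dy":1,"dz":4,"turn":0},{"claw":-1,"dx":0,"dy":0,"dz":0,"turn":0},{"claw":-1,"dx":0,"dy":0,"dz":0,"turn":0},{"claw":-1,"dx":0,"dy":0,"dz":0,"turn":0},{"claw":-1,"dx":0,"dy":0,"dz":0,"turn":0},{"claw":-1,"dx":0,"dy":0,"dz":0,"turn":0},{"claw":-1,"dx":0,"dy":0,"dz":0,"turn":0}]' 10; python3 -c "
from h import *
go(.578,.181,.116,-86.7)"
```

```text
time: 3.9
position: [0.5784, 0.181, 0.1171]
tcp_rot: [-2.28, 2.159, 0.001]
contact_force: [0.3, 0.6, -0.2]
grip_width: 0.0434
t 3.9 pos [0.5784 0.181  0.1171] yaw -86.87 tilt 0.12 F [ 0.3  0.6 -0.2] w 0.0434 | d [-0.   0.4  1.1] turn -0.003
```

```bash
python3 -m jog '[{"claw":-1,"dx":0,"dy":0,"dz":0,"turn":0},{"claw":-1,"dx":0,"dy":0,"dz":0,"turn":0},{"claw":-1,"dx":0,"dy":0,"dz":0,"turn":0},{"claw":-1,"dx":0,"dy":0,"dz":0,"turn":0}]' 10; python3 -m jog '[{"claw":-1,"dx":0,"dy":0,"dz":0,"turn":0},{"claw":-1,"dx":0,"dy":0,"dz":0,"turn":0}]' 30; python3 -c "
from h import *
go(.578,.181,.116,-86.7)"
```

```text
time: 4.3
position: [0.5784, 0.1809, 0.1171]
tcp_rot: [-2.28, 2.159, 0.001]
contact_force: [0.4, 0.5, 1.2]
grip_width: 0.0257
time: 4.5
position: [0.5784, 0.1809, 0.117]
tcp_rot: [-2.28, 2.159, 0.002]
contact_force: [-0.7, -0.1, 0.0]
grip_width: 0.0255
t 4.5 pos [0.5784 0.1809 0.117 ] yaw -86.88 tilt 0.12 F [-0.7 -0.1  0. ] w 0.0255 | d [-0.1  0.4  1. ] turn -0.003
```

```bash
python3 -m jog '[{"claw":-1,"dx":0,"dy":-7.7,"dz":-6.4,"turn":0},{"claw":-1,"dx":0,"dy":-7.7,"dz":-6.4,"turn":0},{"claw":-1,"dx":0,"dy":-7.7,"dz":-6.4,"turn":0},{"claw":-1,"dx":0,"dy":-7.7,"dz":-6.4,"turn":0},{"claw":-1,"dx":0,"dy":-7.7,"dz":-6.4,"turn":0},{"claw":-1,"dx":0,"dy":-7.7,"dz":-6.4,"turn":0},{"claw":-1,"dx":0,"dy":-7.7,"dz":-6.4,"turn":0},{"claw":-1,"dx":0,"dy":0,"dz":0,"turn":0}]'; python3 -m jog '[{"claw":-1,"dx":0,"dy":0,"dz":-20,"turn":0},{"claw":-1,"dx":0,"dy":0,"dz":-30,"turn":0},{"claw":-1,"dx":0,"dy":0,"dz":-20,"turn":0},{"claw":-1,"dx":0,"dy":0,"dz":0,"turn":0},{"claw":-1,"dx":0,"dy":0,"dz":0,"turn":0}]'; python3 - <<'E'
from h import *
go(.602,-.105,.2,-86.7)
S=r.snapshot("side")
cv2.imwrite("pics/z2.png",cv2.resize(S[130:280,150:300],None,fx=3.6,fy=3.6,interpolation=2)[:,:,::-1])
E
```

```text
time: 5.3
position: [0.6382, 0.1841, 0.1666]
tcp_rot: [-2.278, 2.158, -0.0]
contact_force: [0.5, 0.1, -0.4]
grip_width: 0.0254
time: 5.8
position: [0.6362, 0.1834, 0.2361]
tcp_rot: [2.28, -2.16, -0.005]
contact_force: [0.0, 0.3, -1.7]
grip_width: 0.0255
t 5.8 pos [0.6362 0.1834 0.2361] yaw -86.9 tilt 0.2 F [ 0.   0.3 -1.7] w 0.0255 | d [286.1  49.7  36. ] turn -0.004
```

View pics/z2.png

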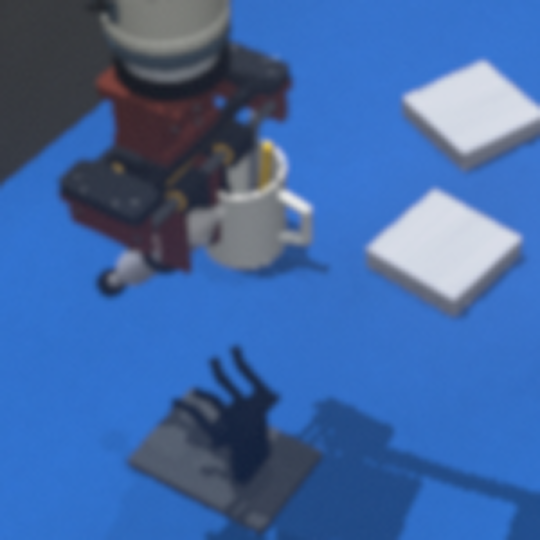

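The side crop shows the pump clear of the rest, still tilted, knob at crop (110,283), and the rest empty. Go to the block.

```bash
python3 -m jog '[{"claw":-1,"dx":30,"dy":6,"dz":0,"turn":0.07},{"claw":-1,"dx":40,"dy":8,"dz":0,"turn":0.065},{"claw":-1,"dx":40,"dy":3,"dz":0,"turn":0},{"claw":-1,"dx":40,"dy":3,"dz":0,"turn":0},{"claw":-1,"dx":40,"dy":3,"dz":0,"turn":0},{"claw":-1,"dx":40,"dy":3,"dz":0,"turn":0},{"claw":-1,"dx":20,"dy":0,"dz":0,"turn":0},{"claw":-1,"dx":0,"dy":0,"dz":0,"turn":0}]'; python3 -m jog '[{"claw":-1,"dx":0,"dy":0,"dz":0,"turn":0},{"claw":-1,"dx":0,"dy":0,"dz":0,"turn":0}]'; python3 -c "
from h import *
go(.602,-.105,.19,-94.8)"
```

```text
time: 6.65
position: [0.5883, -0.0722, 0.2232]
tcp_rot: [2.118, -2.301, -0.023]
contact_force: [0.7, -0.3, -1.2]
grip_width: 0.0253
time: 6.85
position: [0.5873, -0.0715, 0.2213]
tcp_rot: [2.116, -2.301, -0.028]
contact_force: [0.3, 0.2, -0.9]
grip_width: 0.0256
t 6.85 pos [ 0.5873 -0.0715  0.2213] yaw -94.8 tilt 1.37 F [ 0.3  0.2 -0.9] w 0.0256 | d [ 32.1 -18.2  30.8] turn 0.0
```

```bash
python3 -m jog '[{"claw":-1,"dx":16,"dy":-9,"dz":15,"turn":0},{"claw":-1,"dx":16,"dy":-9,"dz":15,"turn":0},{"claw":-1,"dx":0,"dy":0,"dz":0,"turn":0},{"claw":-1,"dx":0,"dy":0,"dz":0,"turn":0}]'; python3 -m jog '[{"claw":-1,"dx":0,"dy":0,"dz":0,"turn":0},{"claw":-1,"dx":0,"dy":0,"dz":0,"turn":0},{"claw":-1,"dx":0,"dy":0,"dz":0,"turn":0},{"claw":-1,"dx":0,"dy":0,"dz":0,"turn":0},{"claw":-1,"dx":0,"dy":0,"dz":0,"turn":0}]' 3; python3 - <<'E'
from h import *
go(.602,-.105,.19,-94.8)
S=r.snapshot("side");T=r.snapshot("top")
o=np.hstack([cv2.resize(S[110:230,220:320],None,fx=4,fy=4,interpolation=2),cv2.resize(T[130:250,240:340],None,fx=4,fy=4,interpolation=2)])
cv2.imwrite("pics/z3.png",o[:,:,::-1])
E
```

```text
time: 7.25
position: [0.603, -0.0999, 0.1893]
tcp_rot: [2.123, -2.294, -0.03]
contact_force: [-0.5, 0.3, -1.0]
grip_width: 0.0259
time: 7.75
position: [0.6034, -0.0966, 0.1914]
tcp_rot: [2.128, -2.292, -0.028]
contact_force: [-0.2, -0.2, -1.1]
grip_width: 0.0257
t 7.75 pos [ 0.6034 -0.0966  0.1914] yaw -94.23 tilt 1.29 F [-0.2 -0.2 -1.1] w 0.0257 | d [8.5 0.8 1.4] turn 0.01
```

View pics/z3.png

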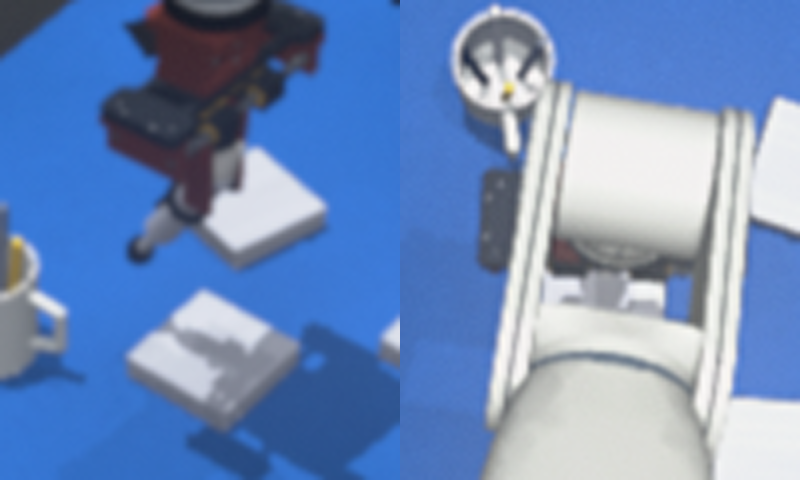

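The pump still sits at about 40° at 3 N: it does not swing under gravity (knob at side (254,172)). I'll turn it upright by pushing the knob against the block's near side.

```bash
python3 -m jog '[{"claw":-1,"dx":2,"dy":20,"dz":0,"turn":0},{"claw":-1,"dx":2,"dy":35,"dz":0,"turn":0},{"claw":-1,"dx":2,"dy":40,"dz":0,"turn":0},{"claw":-1,"dx":0,"dy":40,"dz":0,"turn":0},{"claw":-1,"dx":0,"dy":22,"dz":0,"turn":0},{"claw":-1,"dx":0,"dy":0,"dz":0,"turn":0},{"claw":-1,"dx":0,"dy":0,"dz":0,"turn":0}]' 6; python3 -c "
from h import *
go(.445,-.093,.110,-94.8)"
```

```text
time: 8.55
position: [0.4421, -0.0914, 0.1947]
tcp_rot: [2.128, -2.294, -0.024]
contact_force: [0.2, 0.1, -1.0]
grip_width: 0.0258
t 8.55 pos [ 0.4421 -0.0914  0.1947] yaw -94.3 tilt 1.11 F [ 0.2  0.1 -1. ] w 0.0258 | d [ 1.5 -4.6 84.7] turn 0.009
```

```bash
python3 -m jog '[{"claw":-1,"dx":1,"dy":0,"dz":25,"turn":0},{"claw":-1,"dx":0,"dy":0,"dz":30,"turn":0},{"claw":-1,"dx":0,"dy":0,"dz":20,"turn":0},{"claw":-1,"dx":0,"dy":0,"dz":5,"turn":0},{"claw":-1,"dx":0,"dy":0,"dz":0,"turn":0},{"claw":-1,"dx":0,"dy":0,"dz":0,"turn":0}]' 6; python3 - <<'E'
from h import *
go(.445,-.093,.110,-94.8)
S=r.snapshot("side")
cv2.imwrite("pics/z4.png",cv2.resize(S[130:250,240:360],None,fx=4,fy=4,interpolation=2)[:,:,::-1])
E
```

```text
time: 9.15
position: [0.4513, -0.0941, 0.1146]
tcp_rot: [2.133, -2.299, -0.009]
contact_force: [-0.1, 0.5, -1.7]
grip_width: 0.0262
t 9.15 pos [ 0.4513 -0.0941  0.1146] yaw -94.29 tilt 0.46 F [-0.1  0.5 -1.7] w 0.0262 | d [-0.6  6.3  4.6] turn 0.009
```

View pics/z4.png

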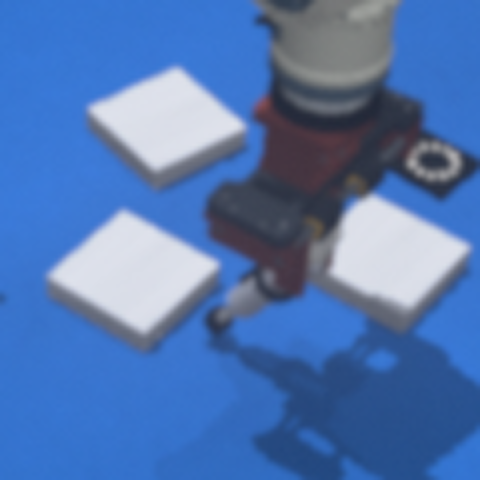

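Knob sits at crop (217,320), just in front of the block's near face and just above the bench. Lower a bit, then push while rising along the arc.

```bash
python3 -m jog '[{"claw":-1,"dx":0,"dy":2,"dz":6,"turn":0},{"claw":-1,"dx":0,"dy":0,"dz":3,"turn":0},{"claw":-1,"dx":0,"dy":-10,"dz":-4,"turn":0},{"claw":-1,"dx":0,"dy":-10,"dz":-6,"turn":0},{"claw":-1,"dx":0,"dy":-10,"dz":-5,"turn":0},{"claw":-1,"dx":0,"dy":-10,"dz":-4,"turn":0},{"claw":-1,"dx":0,"dy":0,"dz":0,"turn":0}]' 5; python3 -c "
from h import *
go(.541,-.093,.130,-94.8)"
```

```text
time: 9.9
position: [0.4963, -0.0979, 0.129]
tcp_rot: [2.136, -2.302, 0.002]
contact_force: [0.5, -0.4, -1.0]
grip_width: 0.0255
t 9.9 pos [ 0.4963 -0.0979  0.129 ] yaw -94.29 tilt 0.07 F [ 0.5 -0.4 -1. ] w 0.0255 | d [ -8.2 -44.3  -1. ] turn 0.009
```

```bash
python3 -m jog '[{"claw":-1,"dx":0,"dy":-10,"dz":0,"turn":0},{"claw":-1,"dx":0,"dy":-10,"dz":0,"turn":0},{"claw":-1,"dx":0,"dy":-10,"dz":0,"turn":0},{"claw":-1,"dx":0,"dy":-8,"dz":0,"turn":0},{"claw":-1,"dx":0,"dy":0,"dz":0,"turn":0},{"claw":-1,"dx":0,"dy":0,"dz":0,"turn":0}]' 5; python3 - <<'E'
from h import *
go(.541,-.093,.130,-94.8)
S=r.snapshot("side")
cv2.imwrite("pics/z5.png",cv2.resize(S[120:240,220:340],None,fx=4,fy=4,interpolation=2)[:,:,::-1])
E
```

```text
time: 10.5
position: [0.5374, -0.1008, 0.1282]
tcp_rot: [2.136, -2.301, -0.0]
contact_force: [-0.7, -0.2, -1.5]
grip_width: 0.026
t 10.5 pos [ 0.5374 -0.1008  0.1282] yaw -94.27 tilt 0.09 F [-0.7 -0.2 -1.5] w 0.026 | d [-8.  -3.  -1.8] turn 0.009
```

View pics/z5.png

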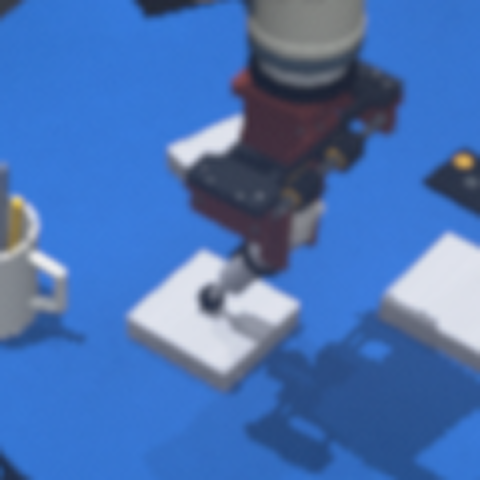

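The knob rode over the block edge: it is above the block top at crop (209,298). I'll work out the actual knob position, using the jaw plane.

```bash
python3 - <<'E'
from h import *
def inplane(p,P,yaw):
    o,d=ray("side",p); n=np.array([np.cos(np.radians(yaw)),np.sin(np.radians(yaw)),0]); return o+d*(n@(P-o))/(n@d)
for px,P in (((209,298),(.5374,-.1008,.128)),):
    P=np.array(P); X=inplane((px[0]/4+220,px[1]/4+120),P,-94.3); g=P+[0,0,.0187]; v=X-g
    print("knob",X.round(4),"len",np.linalg.norm(v).round(4),"tilt",np.degrees(np.arctan2(np.hypot(v[0],v[1]),-v[2])).round(1))
P=np.array((.4513,-.0941,.1146));X=inplane((217/4+240,320/4+130),P,-94.3);v=X-P-[0,0,.0187]
print("before",X.round(4),np.linalg.norm(v).round(4),np.degrees(np.arctan2(np.hypot(v[0],v[1]),-v[2])).round(1))
E
```

```text
knob [ 0.6058 -0.1059  0.0344] len 0.1316 tilt 31.4
before [ 0.519  -0.0992  0.0212] 0.1311 31.2
```

```bash
python3 -m jog '[{"claw":-1,"dx":0,"dy":0,"dz":-20,"turn":0},{"claw":-1,"dx":-3,"dy":25,"dz":0,"turn":0},{"claw":-1,"dx":-2,"dy":35,"dz":0,"turn":0},{"claw":-1,"dx":0,"dy":21,"dz":0,"turn":0},{"claw":-1,"dx":0,"dy":0,"dz":14,"turn":0},{"claw":-1,"dx":0,"dy":0,"dz":14,"turn":0},{"claw":-1,"dx":0,"dy":0,"dz":0,"turn":0},{"claw":-1,"dx":0,"dy":0,"dz":0,"turn":0}]' 6; python3 -c "
from h import *
go(.46,-.093,.110,-94.8)"
```

```text
time: 11.35
position: [0.4504, -0.0889, 0.1207]
tcp_rot: [2.135, -2.301, -0.003]
contact_force: [0.0, 0.1, -0.4]
grip_width: 0.026
t 11.35 pos [ 0.4504 -0.0889  0.1207] yaw -94.3 tilt 0.18 F [ 0.   0.1 -0.4] w 0.026 | d [ 3.4 -9.9 10.6] turn 0.009
```

```bash
python3 -m jog '[{"claw":-1,"dx":2,"dy":0,"dz":9,"turn":0},{"claw":-1,"dx":0,"dy":0,"dz":0,"turn":0},{"claw":-1,"dx":0,"dy":0,"dz":0,"turn":0}]' 6; python3 - <<'E'
from h import *
go(.46,-.093,.110,-94.8)
S=r.snapshot("side")
# darkest blob near expected knob
p=r.read_state()["position"];q=proj("side",p+[.067,-.005,-.093]);print(q)
u,v=q.astype(int);g=cv2.cvtColor(S,7)[v-14:v+15,u-14:u+15]
b=(g<55).astype('uint8');n,l,st,c=cv2.connectedComponentsWithStats(b);print([(st[i,4],(c[i]+[u-14,v-14]).round(1).tolist()) for i in range(1,n)])
E
```

```text
time: 11.65
position: [0.4512, -0.0913, 0.112]
tcp_rot: [2.136, -2.302, -0.0]
contact_force: [-0.5, -0.5, 0.0]
grip_width: 0.0262
t 11.65 pos [ 0.4512 -0.0913  0.112 ] yaw -94.3 tilt 0.09 F [-0.5 -0.5  0. ] w 0.0262 | d [ 1.  -8.9  2. ] turn 0.009
[293.98064056 211.172131  ]
[]
```

```bash
python3 -m jog '[{"claw":-1,"dx":0,"dy":-10,"dz":0,"turn":0},{"claw":-1,"dx":0,"dy":-10,"dz":0,"turn":0},{"claw":-1,"dx":0,"dy":-10,"dz":-3,"turn":0},{"claw":-1,"dx":0,"dy":-10,"dz":-3,"turn":0},{"claw":-1,"dx":0,"dy":0,"dz":0,"turn":0}]' 5; python3 - <<'E'
from h import *
go(.541,-.095,.126,-94.8)
S=r.snapshot("side")
cv2.imwrite("pics/z6.png",cv2.resize(S[120:240,220:340],None,fx=4,fy=4,interpolation=2)[:,:,::-1])
E
```

```text
time: 12.2
position: [0.4959, -0.0947, 0.1191]
tcp_rot: [2.136, -2.303, 0.002]
contact_force: [-0.2, 0.4, -0.7]
grip_width: 0.0259
t 12.2 pos [ 0.4959 -0.0947  0.1191] yaw -94.29 tilt 0.08 F [-0.2  0.4 -0.7] w 0.0259 | d [ -3.1 -45.   -6.9] turn 0.009
```

View pics/z6.png

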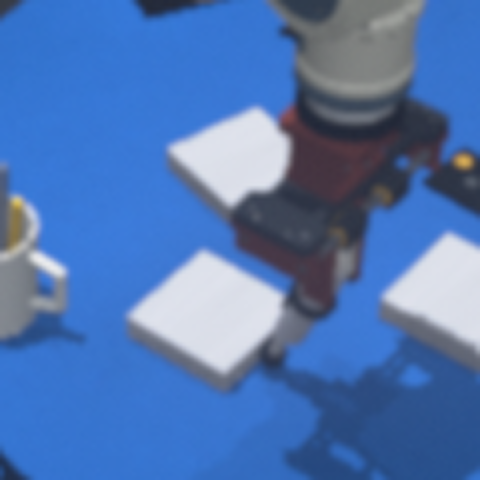

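The pump is turning: it is steeper now, with the knob at crop (272,352) against the block's near side. Continue.

```bash
python3 -m jog '[{"claw":-1,"dx":0,"dy":-10,"dz":-4,"turn":0},{"claw":-1,"dx":0,"dy":-10,"dz":-2,"turn":0},{"claw":-1,"dx":0,"dy":-10,"dz":-1,"turn":0},{"claw":-1,"dx":0,"dy":-10,"dz":0,"turn":0},{"claw":-1,"dx":0,"dy":-5,"dz":0,"turn":0},{"claw":-1,"dx":0,"dy":0,"dz":0,"turn":0}]' 5; cat >> h.py <<'E'
def inplane(p,P,yaw):
    o,d=ray("side",p); n=np.array([np.cos(np.radians(yaw)),np.sin(np.radians(yaw)),0]); return o+d*(n@(P-o))/(n@d)
def dark(q,h=14,th=60):
    S=r.snapshot("side"); u,v=int(q[0]),int(q[1]); hsv=cv2.cvtColor(S,cv2.COLOR_RGB2HSV)[v-h:v+h+1,u-h:u+h+1]
    n,l,st,c=cv2.connectedComponentsWithStats((hsv[...,2]<th+20).astype('uint8')); print([(int(st[i,4]),(c[i]+[u-h,v-h]).round(1).tolist()) for i in range(1,n)])
    return S
E
python3 - <<'E'
from h import *
go(.541,-.095,.126,-94.8)
p=r.read_state()["position"];q=proj("side",p+[0,0,.0187-.131]);print(q,proj("side",p+[0,0,.0187-.037]))
S=dark(q); cv2.imwrite("pics/z7.png",cv2.resize(S[130:230,240:340],None,fx=5,fy=5,interpolation=2)[:,:,::-1])
E
```

```text
time: 12.85
position: [0.5435, -0.0981, 0.1262]
tcp_rot: [2.136, -2.302, -0.0]
contact_force: [-0.3, 0.2, -0.2]
grip_width: 0.0259
t 12.85 pos [ 0.5435 -0.0981  0.1262] yaw -94.29 tilt 0.1 F [-0.3  0.2 -0.2] w 0.0259 | d [-2.9  2.7  0.2] turn 0.009
[287.2608069  208.54658335] [288.89763047 187.10240753]
[(8, [287.5, 209.5])]
```

View pics/z7.png

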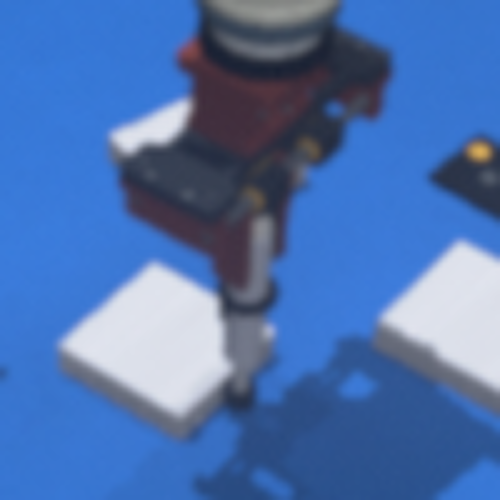

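Upright now, knob at (287.5,209.5) against predicted (287.3,208.5). Grip hard, lift, and go over the block centre.

```bash
python3 -m jog '[{"claw":-1,"dx":0,"dy":1,"dz":0,"turn":0},{"claw":-1,"dx":0,"dy":0,"dz":0,"turn":0},{"claw":-1,"dx":0,"dy":0,"dz":-18,"turn":0},{"claw":-1,"dx":0,"dy":0,"dz":-18,"turn":0},{"claw":-1,"dx":0,"dy":-20,"dz":0,"turn":0},{"claw":-1,"dx":2,"dy":-24,"dz":0,"turn":0},{"claw":-1,"dx":0,"dy":-14,"dz":0,"turn":0},{"claw":-1,"dx":0,"dy":0,"dz":0,"turn":0}]' 50; python3 -c "
from h import *
go(.602,-.105,.142,-94.8)"
```

```text
time: 13.7
position: [0.598, -0.1041, 0.1627]
tcp_rot: [2.134, -2.301, -0.004]
contact_force: [-0.1, -0.6, -1.2]
grip_width: 0.0255
t 13.7 pos [ 0.598  -0.1041  0.1627] yaw -94.32 tilt 0.27 F [-0.1 -0.6 -1.2] w 0.0255 | d [ 0.6 -4.2 20.7] turn 0.008
```

```bash
python3 -m jog '[{"claw":-1,"dx":0,"dy":0,"dz":8,"turn":0},{"claw":-1,"dx":0,"dy":0,"dz":8,"turn":0},{"claw":-1,"dx":0,"dy":0,"dz":4,"turn":0},{"claw":-1,"dx":0,"dy":0,"dz":4,"turn":0},{"claw":-1,"dx":0,"dy":0,"dz":4,"turn":0},{"claw":-1,"dx":0,"dy":0,"dz":0,"turn":0}]'; python3 -c "
from h import *
go(.602,-.105,.117,-94.8)"
```

```text
time: 14.3
position: [0.5951, -0.1039, 0.1331]
tcp_rot: [2.133, -2.301, -0.005]
contact_force: [0.7, 0.1, -1.4]
grip_width: 0.0253
t 14.3 pos [ 0.5951 -0.1039  0.1331] yaw -94.34 tilt 0.29 F [ 0.7  0.1 -1.4] w 0.0253 | d [ 0.6 -7.1 16. ] turn 0.008
```

```bash
python3 -m jog '[{"claw":-1,"dx":0,"dy":0,"dz":4,"turn":0},{"claw":-1,"dx":0,"dy":0,"dz":4,"turn":0},{"claw":-1,"dx":0,"dy":0,"dz":0,"turn":0}]'; python3 -m jog '[{"claw":-1,"dx":0,"dy":0,"dz":4,"turn":0},{"claw":-1,"dx":0,"dy":0,"dz":3,"turn":0},{"claw":-1,"dx":0,"dy":0,"dz":0,"turn":0}]'; python3 -c "
from h import *
go(.602,-.105,.117,-94.8)
p=r.read_state()['position'];print(proj('side',p+[0,0,.0187-.12]));S=dark(proj('side',p+[0,0,.0187-.12]));cv2.imwrite('pics/z8.png',cv2.resize(S[120:230,220:330],None,fx=5,fy=5,interpolation=2)[:,:,::-1])"
```

```text
time: 14.6
position: [0.595, -0.1039, 0.1258]
tcp_rot: [2.134, -2.302, -0.004]
contact_force: [-0.2, -0.1, -1.6]
grip_width: 0.0255
time: 14.9
position: [0.5951, -0.1039, 0.1194]
tcp_rot: [2.134, -2.303, -0.002]
contact_force: [-0.7, 0.0, 0.0]
grip_width: 0.0255
t 14.9 pos [ 0.5951 -0.1039  0.1194] yaw -94.35 tilt 0.15 F [-0.7  0.   0. ] w 0.0255 | d [ 0.6 -7.   2.4] turn 0.008
[274.54232584 199.83213172]
[(6, [274.5, 185.0]), (5, [275.2, 198.4])]
```

```bash
python3 -m jog '[{"claw":-1,"dx":0,"dy":0,"dz":3,"turn":0},{"claw":-1,"dx":0,"dy":0,"dz":3,"turn":0}]'; python3 -m jog '[{"claw":-1,"dx":0,"dy":0,"dz":3,"turn":0}]';python3 -m jog '[{"claw":-1,"dx":0,"dy":0,"dz":3,"turn":0}]'; python3 -c "
from h import *
go(.602,-.105,.117,-94.8)"
```

```text
time: 15.15
position: [0.5979, -0.1043, 0.119]
tcp_rot: [-2.134, 2.303, -0.005]
contact_force: [-7.3, 2.0, 29.3]
grip_width: 0.0252
time: 15.25
position: [0.5988, -0.1043, 0.1189]
tcp_rot: [-2.133, 2.302, -0.007]
contact_force: [-6.1, 1.9, 25.8]
grip_width: 0.0253
time: 15.35
position: [0.5997, -0.1044, 0.1188]
tcp_rot: [-2.132, 2.301, -0.01]
contact_force: [-6.4, 1.6, 23.6]
grip_width: 0.0254
t 15.35 pos [ 0.5997 -0.1044  0.1188] yaw -94.37 tilt 0.43 F [-6.4  1.6 23.6] w 0.0254 | d [ 0.4 -2.4  1.8] turn 0.008
```

View pics/z8.png

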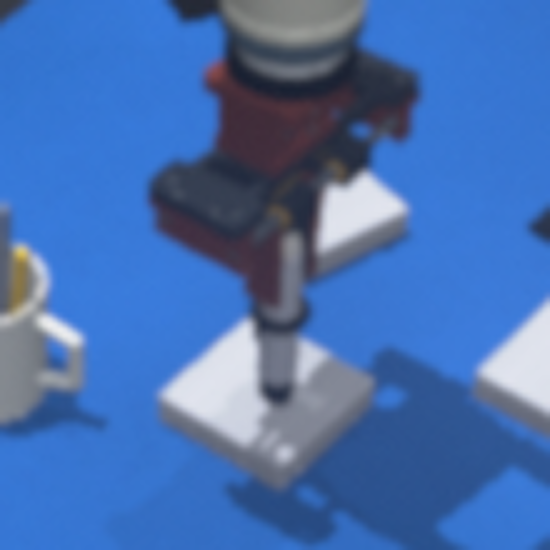

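Hard stop reached: 24–29 N steady, far above the plunger's 7 N. The grip sits 113 mm over the block top, which fits a fully-in plunger gripped at z≈92. Picture: knob on the block at crop (277,393), barrel upright. Lift and move behind the block to tilt the pump back.

```bash
python3 -m jog '[{"claw":-1,"dx":0,"dy":0,"dz":0,"turn":0},{"claw":-1,"dx":0,"dy":0,"dz":-20,"turn":0},{"claw":-1,"dx":0,"dy":0,"dz":-18,"turn":0},{"claw":-1,"dx":1,"dy":-25,"dz":0,"turn":0},{"claw":-1,"dx":1,"dy":-30,"dz":0,"turn":0},{"claw":-1,"dx":0,"dy":-22,"dz":0,"turn":0},{"claw":-1,"dx":0,"dy":0,"dz":0,"turn":0},{"claw":-1,"dx":0,"dy":0,"dz":0,"turn":0}]'; python3 -c "
from h import *
go(.676,-.113,.102,-94.8)
print('handle',plane('top',(268,170),.05))
p=np.array([.5951,-.1039,.1194+.0187])
for k in (.0396,.0976,.1076): print(k,proj('side',p-[0,0,k]))
p=r.read_state()['position']+[0,0,.0187]; q=proj('side',p-[0,0,.107]);print(q);dark(q)"
```

```text
time: 16.15
position: [0.675, -0.112, 0.1558]
tcp_rot: [-2.134, 2.304, -0.004]
contact_force: [-0.0, 0.4, -1.1]
grip_width: 0.0251
t 16.15 pos [ 0.675  -0.112   0.1558] yaw -94.37 tilt 0.14 F [-0.   0.4 -1.1] w 0.0251 | d [ 0.9 -1.  53.8] turn 0.007
handle [ 0.69047098 -0.03351237  0.05      ]
0.0396 [275.4284618  181.54692217]
0.0976 [274.78557183 194.87773759]
0.1076 [274.67821686 197.10382512]
[255.47304069 177.34353737]
[(9, [255.4, 164.7]), (4, [255.8, 178.8])]
```

```bash
python3 -m jog '[{"claw":-1,"dx":1,"dy":0,"dz":25,"turn":0},{"claw":-1,"dx":0,"dy":0,"dz":20,"turn":0},{"claw":-1,"dx":0,"dy":0,"dz":4,"turn":0},{"claw":-1,"dx":0,"dy":0,"dz":0,"turn":0},{"claw":-1,"dx":0,"dy":0,"dz":0,"turn":0}]'; python3 -c "
from h import *
go(.664,-.113,.104,-94.8)"
```

```text
time: 16.7
position: [0.6706, -0.1127, 0.1059]
tcp_rot: [2.134, -2.304, -0.0]
contact_force: [0.2, -0.5, -1.3]
grip_width: 0.0253
t 16.7 pos [ 0.6706 -0.1127  0.1059] yaw -94.39 tilt 0.05 F [ 0.2 -0.5 -1.3] w 0.0253 | d [0.8 6.5 1.9] turn 0.007
```

```bash
python3 -m jog '[{"claw":-1,"dx":0,"dy":0,"dz":0,"turn":0},{"claw":-1,"dx":0,"dy":8,"dz":0,"turn":0},{"claw":-1,"dx":0,"dy":10,"dz":1,"turn":0},{"claw":-1,"dx":0,"dy":10,"dz":2,"turn":0},{"claw":-1,"dx":0,"dy":10,"dz":3,"turn":0},{"claw":-1,"dx":0,"dy":0,"dz":0,"turn":0}]' 5; python3 -c "
from h import *
go(.604,-.107,.083,-94.8)
P=r.read_state()['position']; 
q=proj('side',P+[.04,-.003,.0187-.1]);print(q);dark(q,20)"
```

```text
time: 17.3
position: [0.6308, -0.1098, 0.1031]
tcp_rot: [-2.133, 2.303, -0.007]
contact_force: [0.4, 0.5, -1.5]
grip_width: 0.0259
t 17.3 pos [ 0.6308 -0.1098  0.1031] yaw -94.39 tilt 0.31 F [ 0.4  0.5 -1.5] w 0.0259 | d [-0.7 27.  20. ] turn 0.007
[256.58565009 187.95671039]
[(107, [261.1, 171.0]), (1, [273.0, 171.0]), (10, [262.7, 180.9]), (1, [257.0, 190.0])]
```

```bash
python3 -m jog '[{"claw":-1,"dx":0,"dy":9,"dz":6,"turn":0},{"claw":-1,"dx":0,"dy":9,"dz":7,"turn":0},{"claw":-1,"dx":0,"dy":9,"dz":7,"turn":0},{"claw":-1,"dx":0,"dy":0,"dz":0,"turn":0}]' 5; python3 -m jog '[{"claw":-1,"dx":0,"dy":0,"dz":0,"turn":0},{"claw":-1,"dx":0,"dy":0,"dz":0,"turn":0},{"claw":-1,"dx":0,"dy":-10,"dz":-13,"turn":0},{"claw":-1,"dx":0,"dy":-15,"dz":-25,"turn":0},{"claw":-1,"dx":0,"dy":0,"dz":-30,"turn":0},{"claw":-1,"dx":0,"dy":0,"dz":-25,"turn":0},{"claw":-1,"dx":0,"dy":0,"dz":0,"turn":0},{"claw":-1,"dx":0,"dy":0,"dz":0,"turn":0}]' 40; python3 -c "
from h import *
go(.604,-.107,.083,-94.8)
P=r.read_state()['position']; g=P+[0,0,.0187]
a=np.radians(-4.4)
for t in (0,20,30,40,50):
  t=np.radians(t); d=np.array([np.sin(t)*np.cos(a),np.sin(t)*np.sin(a),-np.cos(t)])
  print(round(np.degrees(t)),'knob',proj('side',g+.106*d).round(1),'collar',proj('side',g+.0396*d).round(1),'tip',proj('side',g-.048*d).round(1))
dark(proj('side',g+.106*np.array([.64,-.05,-.76])),22)"
```

```text
time: 17.75
position: [0.6027, -0.1078, 0.0824]
tcp_rot: [-2.133, 2.302, -0.009]
contact_force: [-1.7, 0.2, 0.5]
grip_width: 0.0259
time: 18.55
position: [0.6281, -0.1093, 0.1758]
tcp_rot: [-2.134, 2.304, -0.004]
contact_force: [-0.1, 1.5, -1.7]
grip_width: 0.0252
t 18.55 pos [ 0.6281 -0.1093  0.1758] yaw -94.37 tilt 0.14 F [-0.1  1.5 -1.7] w 0.0252 | d [-0.6 24.4 92.7] turn 0.007
0 knob [267.4 178.8] collar [267.9 162.7] tip [268.6 139.9]
20 knob [258.4 172.3] collar [264.4 160.3] tip [273.1 143. ]
30 knob [254.2 168.2] collar [262.8 158.7] tip [275.1 145. ]
40 knob [250.5 163.7] collar [261.4 156.9] tip [277.  147.2]
50 knob [247.3 158.8] collar [260.1 155. ] tip [278.5 149.7]
[(300, [259.5, 148.0]), (1, [250.0, 165.0])]
```

```bash
python3 -c "
from h import *
P=r.read_state()['position']; g=P+[0,0,.0187]
S=r.snapshot('side'); cv2.imwrite('pics/z9.png',S[:,:,::-1])
print(S[156:176,242:262].max(2))
go(.6382,.1841,.236,-86.88)"
```

```text
[[214 214 214 215 214 214 215 215 214 214 208 183 142 114 103  89  85 109
  117  94]
 [216 215 215 215 216 215 215 215 214 213 206 180 143 133 132 109  87 101
  108  88]
 [216 215 215 215 216 215 214 214 213 211 203 186 166 161 154 123  86  83
   88  79]
 [215 214 215 215 215 216 214 212 208 204 195 185 174 166 154 126  90  72
   73  71]
 [214 214 215 215 215 215 209 195 190 190 183 174 165 155 144 126 100  80
   71  68]
 [215 215 216 215 215 210 191 162 155 167 167 159 150 142 134 124 111  94
   80  73]
 [216 215 216 217 214 201 165 123 124 146 151 144 137 131 126 121 116 111
  111 110]
 [215 215 215 216 212 192 147 100 103 125 135 132 127 123 120 120 128 141
  159 168]
 [214 214 214 215 211 191 146  95  86 103 118 122 120 119 122 138 163 182
  198 205]
 [215 215 215 214 212 199 161 111  80  84 100 115 124 131 145 170 196 210
  215 216]
 [215 216 215 216 214 207 182 141 105  92 103 129 155 173 184 200 212 217
  218 218]
 [215 216 216 216 216 213 202 181 158 142 150 173 192 205 210 213 216 217
  218 218]
 [215 216 216 216 216 216 213 207 199 190 194 205 212 214 216 216 216 216
  216 217]
 [216 216 216 216 216 216 216 216 214 212 213 215 216 216 216 216 217 217
  217 216]
 [215 216 216 215 216 216 216 216 216 217 217 217 216 217 217 216 217 217
  218 217]
 [217 216 215 215 215 216 216 217 217 217 217 216 216 216 216 216 216 218
  218 218]
 [218 216 217 216 216 216 217 217 218 218 218 217 216 215 216 218 218 218
  218 219]
 [219 218 217 217 216 217 217 218 219 219 218 217 217 217 218 218 217 218
  217 219]
 [218 217 215 216 216 218 218 219 219 219 219 218 218 218 218 218 217 216
  216 217]
 [218 218 217 216 217 218 219 219 219 219 219 219 218 218 218 217 216 215
  214 215]]
t 18.65 pos [ 0.6279 -0.1093  0.1752] yaw -94.38 tilt 0.09 F [-0.  -0.2 -1.1] w 0.0253 | d [-293.3   12.   -61. ] turn -0.131
```

Knob centre is at about (249.7,164.5), which fits a 40° tilt (predicted 250.5,163.7). Carry it back above the rest.

```bash
python3 -m jog '[{"claw":-1,"dx":0,"dy":0,"dz":-30,"turn":0},{"claw":-1,"dx":-10,"dy":0,"dz":-30,"turn":0},{"claw":-1,"dx":-40,"dy":2,"dz":0,"turn":0},{"claw":-1,"dx":-45,"dy":2,"dz":0,"turn":0},{"claw":-1,"dx":-45,"dy":2,"dz":0,"turn":0},{"claw":-1,"dx":-45,"dy":2,"dz":0,"turn":-0.06},{"claw":-1,"dx":-40,"dy":2,"dz":0,"turn":-0.06},{"claw":-1,"dx":-20,"dy":0,"dz":0,"turn":0}]'; python3 -m jog '[{"claw":-1,"dx":0,"dy":0,"dz":0,"turn":0},{"claw":-1,"dx":0,"dy":0,"dz":0,"turn":0}]'; python3 -c "
from h import *
go(.635,.184,.236,-86.88)"
```

```text
time: 19.45
position: [0.6268, 0.1407, 0.2234]
tcp_rot: [2.257, -2.167, -0.02]
contact_force: [-0.2, 0.5, -1.3]
grip_width: 0.0253
time: 19.65
position: [0.625, 0.1434, 0.2201]
tcp_rot: [2.259, -2.159, -0.025]
contact_force: [-0.4, -0.3, -1.2]
grip_width: 0.0257
t 19.65 pos [0.625  0.1434 0.2201] yaw -87.4 tilt 1.33 F [-0.4 -0.3 -1.2] w 0.0257 | d [-40.1 -11.5 -16.2] turn -0.009
```

```bash
python3 -m jog '[{"claw":-1,"dx":-18,"dy":-5,"dz":0,"turn":-0.009},{"claw":-1,"dx":-15,"dy":-5,"dz":0,"turn":0},{"claw":-1,"dx":-5,"dy":0,"dz":0,"turn":0},{"claw":-1,"dx":0,"dy":0,"dz":0,"turn":0},{"claw":-1,"dx":0,"dy":0,"dz":0,"turn":0}]'; python3 -c "
from h import *
go(.635,.184,.170,-86.88)
P=r.read_state()['position']; g=P+[0,0,.0187]
a=np.radians(3.1)
for t in (35,40,45):
  t=np.radians(t); d=np.array([np.sin(t)*np.cos(a),np.sin(t)*np.sin(a),-np.cos(t)])
  print(round(np.degrees(t)),'knob',proj('side',g+.106*d).round(1),'collar',proj('side',g+.0396*d).round(1),'tip',proj('side',g-.048*d).round(1))
k=proj('side',g+.106*d); S=r.snapshot('side'); cv2.imwrite('pics/z10.png',S[:,:,::-1]); u,v=k.astype(int); w=S[v-14:v+15,u-14:u+15].max(2)
yy,xx=np.nonzero(w<115);print(np.c_[xx+u-14,yy+v-14,w[yy,xx]].tolist()[:60])"
```

```text
time: 20.15
position: [0.634, 0.1817, 0.218]
tcp_rot: [2.264, -2.151, -0.027]
contact_force: [0.1, -0.5, -1.9]
grip_width: 0.0252
t 20.15 pos [0.634  0.1817 0.218 ] yaw -87.08 tilt 1.47 F [ 0.1 -0.5 -1.9] w 0.0252 | d [-2.3 -2.3 48. ] turn -0.003
35 knob [188.2 213.1] collar [197.8 204.7] tip [211.9 192.3]
40 knob [185.8 210.7] collar [196.9 203.7] tip [213.  193.6]
45 knob [183.6 208.2] collar [196.1 202.7] tip [214.1 194.8]
[[171, 194, 99], [172, 194, 67], [173, 194, 63], [174, 194, 61], [175, 194, 59], [176, 194, 59], [177, 194, 56], [178, 194, 58], [179, 194, 58], [180, 194, 58], [181, 194, 59], [182, 194, 61], [183, 194, 62], [184, 194, 64], [185, 194, 67], [186, 194, 70], [187, 194, 71], [188, 194, 71], [189, 194, 68], [190, 194, 65], [191, 194, 59], [192, 194, 58], [193, 194, 65], [194, 194, 74], [195, 194, 78], [196, 194, 79], [197, 194, 74], [171, 195, 113], [172, 195, 73], [173, 195, 62], [174, 195, 60], [175, 195, 60], [176, 195, 61], [177, 195, 60], [178, 195, 59], [179, 195, 58], [180, 195, 59], [181, 195, 58], [182, 195, 58], [183, 195, 60], [184, 195, 61], [185, 195, 62], [186, 195, 63], [187, 195, 65], [188, 195, 64], [189, 195, 62], [190, 195, 61], [191, 195, 57], [192, 195, 61], [193, 195, 69], [194, 195, 77], [195, 195, 79], [196, 195, 75], [197, 195, 66], [172, 196, 103], [173, 196, 78], [174, 196, 68], [175, 196, 61], [176, 196, 60], [177, 196, 59]]
```

```bash
python3 -m jog '[{"claw":-1,"dx":-2,"dy":-2,"dz":15,"turn":0},{"claw":-1,"dx":0,"dy":0,"dz":15,"turn":0},{"claw":-1,"dx":0,"dy":0,"dz":12,"turn":0},{"claw":-1,"dx":0,"dy":0,"dz":4,"turn":0},{"claw":-1,"dx":0,"dy":0,"dz":0,"turn":0},{"claw":-1,"dx":0,"dy":0,"dz":0,"turn":0}]'; python3 -c "
from h import *
go(.635,.184,.170,-86.88)
P=r.read_state()['position']; g=P+[0,0,.0187]
a=np.radians(3.1);t=np.radians(40); d=np.array([np.sin(t)*np.cos(a),np.sin(t)*np.sin(a),-np.cos(t)])
for e in (.096,.106,.113): print('knob',proj('side',g+e*d).round(1))
S=r.snapshot('side'); cv2.imwrite('pics/z11.png',S[:,:,::-1])
u,v=proj('side',g+.106*d).astype(int);print(u,v);print(S[v-8:v+9,u-9:u+10].max(2))"
```

```text
time: 20.8
position: [0.6336, 0.182, 0.1664]
tcp_rot: [2.259, -2.151, -0.029]
contact_force: [0.5, 0.8, -1.6]
grip_width: 0.0251
t 20.8 pos [0.6336 0.182  0.1664] yaw -87.18 tilt 1.64 F [ 0.5  0.8 -1.6] w 0.0251 | d [-2.  -1.4 -3.7] turn -0.005
knob [189.2 222.5]
knob [187.7 223.4]
knob [186.6 224. ]
187 223
[[196 186 170 149 122  97  79  69  64  63  63  63  63  64  63  62  64  73
   86]
 [203 201 196 186 169 147 123 101  86  72  65  65  67  66  66  63  64  76
   95]
 [203 203 202 199 195 185 171 156 137 112  91  79  70  67  66  64  65  78
   96]
 [203 203 203 202 202 200 196 192 180 162 142 117  93  75  67  63  67  76
   88]
 [203 204 202 202 202 202 203 202 199 191 179 159 134 109  86  73  70  71
   77]
 [204 203 202 201 201 202 203 204 200 194 187 176 160 140 118  98  82  71
   68]
 [203 203 203 201 201 202 203 198 185 174 172 171 162 151 137 121 102  82
   68]
 [203 203 202 202 202 203 199 182 152 139 152 158 154 145 136 127 114  98
   81]
 [203 203 203 203 203 203 197 166 119 111 134 145 142 134 128 122 116 107
   98]
 [203 203 204 203 204 204 196 160 104  91 115 131 130 125 120 116 113 114
  122]
 [203 203 203 203 203 203 196 163 111  81  94 112 118 118 115 115 120 133
  156]
 [202 203 203 203 203 202 196 173 129  89  82  92 105 113 121 135 147 166
  185]
 [203 203 203 204 203 203 199 187 159 125 104  99 112 130 151 170 182 191
  200]
 [202 203 203 203 204 203 201 198 188 172 159 151 155 170 185 196 201 202
  204]
 [202 203 204 204 204 204 203 203 200 198 194 189 190 196 201 205 205 204
  204]
 [203 204 205 205 206 204 203 203 203 203 203 201 201 203 204 204 205 204
  204]
 [204 205 206 205 205 204 203 203 204 204 203 203 203 203 203 203 204 205
  204]]
```

```bash
python3 -m jog '[{"claw":-1,"dx":-2,"dy":-1,"dz":-4,"turn":0},{"claw":-1,"dx":0,"dy":0,"dz":0,"turn":0},{"claw":-1,"dx":0,"dy":7.7,"dz":6.4,"turn":0},{"claw":-1,"dx":0,"dy":7.7,"dz":6.4,"turn":0},{"claw":-1,"dx":0,"dy":7.7,"dz":6.4,"turn":0},{"claw":-1,"dx":0,"dy":0,"dz":0,"turn":0},{"claw":-1,"dx":0,"dy":0,"dz":0,"turn":0}]' 25; python3 -c "
from h import *
go(.5752,.1809,.1208,-86.88)"
```

```text
time: 21.55
position: [0.6092, 0.1832, 0.1522]
tcp_rot: [2.261, -2.152, -0.027]
contact_force: [0.4, -0.6, -1.0]
grip_width: 0.0253
t 21.55 pos [0.6092 0.1832 0.1522] yaw -87.16 tilt 1.5 F [ 0.4 -0.6 -1. ] w 0.0253 | d [ 0.6 33.2 32.3] turn -0.005
```

```bash
python3 -m jog '[{"claw":-1,"dx":0,"dy":7,"dz":6.3,"turn":0},{"claw":-1,"dx":0,"dy":7,"dz":6.3,"turn":0},{"claw":-1,"dx":0,"dy":0,"dz":0,"turn":0}]' 12; python3 -m jog '[{"claw":-1,"dx":0,"dy":6,"dz":6,"turn":0},{"claw":-1,"dx":0,"dy":6,"dz":6,"turn":0},{"claw":-1,"dx":0,"dy":0,"dz":0,"turn":0}]' 8; python3 -c "
from h import *
go(.5752,.1809,.1208,-86.88)"
```

```text
time: 21.85
position: [0.5938, 0.1824, 0.139]
tcp_rot: [2.261, -2.152, -0.027]
contact_force: [-0.6, -0.0, -1.1]
grip_width: 0.026
time: 22.15
position: [0.5803, 0.1817, 0.1261]
tcp_rot: [2.261, -2.152, -0.027]
contact_force: [-0.5, -0.4, -1.6]
grip_width: 0.026
t 22.15 pos [0.5803 0.1817 0.1261] yaw -87.17 tilt 1.5 F [-0.5 -0.4 -1.6] w 0.026 | d [0.6 5.  5.4] turn -0.005
```

```bash
python3 -m jog '[{"claw":-1,"dx":0,"dy":3,"dz":3,"turn":0},{"claw":-1,"dx":0,"dy":2,"dz":2,"turn":0},{"claw":-1,"dx":0,"dy":0,"dz":0,"turn":0}]' 5; python3 -m jog '[{"claw":-1,"dx":0,"dy":-1.3,"dz":1.5,"turn":0},{"claw":-1,"dx":0,"dy":-1.3,"dz":1.5,"turn":0},{"claw":-1,"dx":0,"dy":0,"dz":0,"turn":0}]' 5; python3 - <<'E'
from h import *
go(.5784,.1809,.117,-86.88)
S=r.snapshot("side"); cv2.imwrite("pics/z12.png",cv2.resize(S[170:290,165:265],None,fx=5,fy=5,interpolation=2)[:,:,::-1])
for n,z in (("knobend",-.02),("collar",.053),("tip",.14)):
    X=np.array([.025-.643*z,0,.065+.766*z]);c,s=np.cos(.056),np.sin(.056);W=np.array([.611+c*X[0],.183+s*X[0],X[2]]);p=proj("side",W);print(n,p.round(1),((p-[165,170])*5).round())
E
```

```text
time: 22.45
position: [0.5757, 0.1817, 0.1214]
tcp_rot: [2.263, -2.153, -0.025]
contact_force: [0.4, 0.3, -0.5]
grip_width: 0.0256
time: 22.75
position: [0.5787, 0.1818, 0.1182]
tcp_rot: [2.263, -2.154, -0.025]
contact_force: [0.0, -0.0, -0.2]
grip_width: 0.0258
t 22.75 pos [0.5787 0.1818 0.1182] yaw -87.17 tilt 1.37 F [ 0.  -0.  -0.2] w 0.0258 | d [0.9 0.3 1.2] turn -0.005
knobend [203.8 243.9] [194. 369.]
collar [216.3 237.9] [257. 340.]
tip [232.8 230.1] [339. 300.]
```

View pics/z12.png

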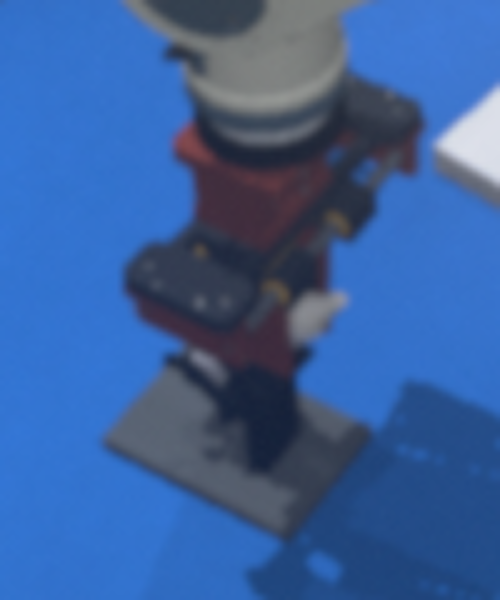

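The pump lies in the rest: nozzle tip at crop (343,300), predicted (339,300). Its weight is off the wrist (−0.2 N). Nudge along the axis until the collar bears.

```bash
python3 -m jog '[{"claw":-1,"dx":0,"dy":-1.3,"dz":1.5,"turn":0},{"claw":-1,"dx":0,"dy":-0.6,"dz":0.8,"turn":0}]' 4; python3 -m jog '[{"claw":-1,"dx":0,"dy":-1.3,"dz":1.5,"turn":0},{"claw":-1,"dx":0,"dy":0,"dz":0,"turn":0}]' 4;  python3 -m jog '[{"claw":-1,"dx":0,"dy":0.6,"dz":0.5,"turn":0},{"claw":-1,"dx":0,"dy":0,"dz":0,"turn":0}]' 3; python3 - <<'E'
from h import *
go(.5784,.1809,.117,-86.88)
S=r.snapshot("side"); hsv=cv2.cvtColor(S,cv2.COLOR_RGB2HSV); w=S[220:245,220:240].min(2); print(w[4:18])
E
```

```text
time: 23.0
position: [0.5806, 0.1819, 0.1158]
tcp_rot: [2.263, -2.154, -0.025]
contact_force: [-0.4, -0.0, -0.8]
grip_width: 0.0255
time: 23.2
position: [0.582, 0.1819, 0.1141]
tcp_rot: [2.262, -2.153, -0.025]
contact_force: [-0.5, -0.2, -0.8]
grip_width: 0.026
time: 23.4
position: [0.5819, 0.182, 0.114]
tcp_rot: [2.263, -2.154, -0.024]
contact_force: [-0.7, -0.6, -0.6]
grip_width: 0.0258
t 23.4 pos [0.5819 0.182  0.114 ] yaw -87.17 tilt 1.32 F [-0.7 -0.6 -0.6] w 0.0258 | d [ 0.9  3.6 -2.9] turn -0.005
[[ 39  37  38  37  37  35  36  44  49  60  57  54  54  54  54  54  54  55
   54  54]
 [ 38  38  36  36  35  33  35  42  49  60  57  54  54  53  55  54  54  54
   54  54]
 [ 46  39  37  35  33  32  34  43  50  59  56  55  54  54  54  54  54  54
   54  54]
 [ 63  49  37  32  33  35  38  45  51  59  59  59  59  55  54  53  54  54
   54  53]
 [ 71  61  43  34  40  51  60  63  66  73  77  82  83  70  57  54  55  54
   54  53]
 [ 72  66  49  42  60  79  91  96  98 102 109 116 116  96  65  54  54  53
   54  53]
 [ 70  66  55  64  90 109 118 120 122 124 129 135 133 108  70  53  53  53
   54  55]
 [ 65  63  71  92 115 128 131 131 130 130 129 130 122  98  65  53  53  54
   52  53]
 [ 53  66  93 116 130 134 134 133 130 126 118 106  93  74  58  54  53  53
   54  53]
 [ 50  72 105 126 134 135 133 130 124 114  98  80  66  57  54  53  54  54
   53  53]
 [ 51  75 107 126 132 131 128 122 112  98  79  62  55  52  53  52  51  53
   53  54]
 [ 50  76 106 122 126 126 122 114 103  86  67  55  53  52  53  53  54  52
   53  52]
 [ 50  72 103 116 120 119 115 107  94  76  59  55  53  52  53  52  53  53
   53  53]
 [ 48  66  93 107 111 113 107  95  79  64  55  52  53  52  52  52  52  53
   53  53]]
```

```bash
python3 -m jog '[{"claw":-0.2,"dx":0,"dy":0,"dz":0,"turn":0},{"claw":0,"dx":0,"dy":0,"dz":0,"turn":0},{"claw":0.2,"dx":0,"dy":0,"dz":0,"turn":0},{"claw":1,"dx":0,"dy":0,"dz":0,"turn":0},{"claw":1,"dx":0,"dy":0,"dz":0,"turn":0},{"claw":1,"dx":0,"dy":0,"dz":0,"turn":0},{"claw":1,"dx":0,"dy":0,"dz":0,"turn":0},{"claw":1,"dx":0,"dy":0,"dz":0,"turn":0}]' 3; python3 -m jog '[{"claw":1,"dx":0,"dy":0,"dz":0,"turn":0},{"claw":1,"dx":0,"dy":0,"dz":0,"turn":0},{"claw":1,"dx":0,"dy":0,"dz":0,"turn":0}]'; python3 - <<'E'
from h import *
go(.5819,.182,.22,-86.88)
E
```

```text
time: 24.25
position: [0.5818, 0.1821, 0.1139]
tcp_rot: [2.263, -2.154, -0.024]
contact_force: [-0.2, -0.7, 0.5]
grip_width: 0.0861
time: 24.55
position: [0.5818, 0.1821, 0.114]
tcp_rot: [2.263, -2.154, -0.024]
contact_force: [0.1, -0.1, -0.1]
grip_width: 0.0879
t 24.55 pos [0.5818 0.1821 0.114 ] yaw -87.18 tilt 1.32 F [ 0.1 -0.1 -0.1] w 0.0879 | d [ 1.00e-01  2.40e+00 -1.06e+02] turn -0.005
```

Open. Back off upward, then to the side, and compare with the starting picture numerically.

```bash
python3 -m jog '[{"claw":1,"dx":0,"dy":0,"dz":-20,"turn":0},{"claw":1,"dx":0,"dy":0,"dz":-35,"turn":0},{"claw":1,"dx":0,"dy":0,"dz":-45,"turn":0},{"claw":1,"dx":0,"dy":0,"dz":-40,"turn":0},{"claw":1,"dx":40,"dy":30,"dz":0,"turn":0},{"claw":1,"dx":40,"dy":30,"dz":0,"turn":0},{"claw":1,"dx":40,"dy":30,"dz":0,"turn":0},{"claw":1,"dx":40,"dy":10,"dz":0,"turn":0}]'; python3 -m jog '[{"claw":1,"dx":40,"dy":0,"dz":0,"turn":0},{"claw":1,"dx":40,"dy":0,"dz":0,"turn":0},{"claw":1,"dx":40,"dy":0,"dz":0,"turn":0},{"claw":1,"dx":0,"dy":0,"dz":0,"turn":0},{"claw":1,"dx":0,"dy":0,"dz":0,"turn":0}]'; python3 - <<'E'
from h import *
go(.58,.18,.22,-86.88)
for n,(y0,y1,x0,x1) in (("side",(215,285,175,250)),("top",(165,235,180,228))):
    A=cv2.imread(f"pics/{n}0.png"); B=r.snapshot(n)[:,:,::-1].copy(); cv2.imwrite(f"pics/{n}_end.png",B)
    for I,l in((A,"before"),(B,"now")):
        hsv=cv2.cvtColor(I,cv2.COLOR_BGR2HSV)[y0:y1,x0:x1]; m=((hsv[...,1]<70)&(hsv[...,2]>150)).astype('uint8')
        k,lab,st,c=cv2.connectedComponentsWithStats(m); i=1+np.argmax(st[1:,4]); print(n,l,st[i].tolist(),(c[i]+[x0,y0]).round(2))
    d=cv2.absdiff(A,B).max(2)[y0:y1,x0:x1]; ys,xs=np.nonzero(d>40); print("diff px",len(xs),(xs.min()+x0,xs.max()+x0,ys.min()+y0,ys.max()+y0) if len(xs) else "")
    for nm,(Y0,Y1,X0,X1) in ({"side":dict(mug=(155,210,198,242),calc=(305,365,150,220),board=(152,185,322,365))}["side"].items() if n=="side" else dict(mug=(128,180,250,285),calc=(198,250,114,148),board=(210,252,362,390)).items()):
        print(nm,int((cv2.absdiff(A,B).max(2)[Y0:Y1,X0:X1]>40).sum()))
E
```

```text
time: 25.35
position: [0.4925, 0.0176, 0.262]
tcp_rot: [2.272, -2.147, -0.021]
contact_force: [0.6, -0.3, 0.2]
grip_width: 0.088
time: 25.85
position: [0.4967, -0.1108, 0.2638]
tcp_rot: [2.268, -2.153, -0.017]
contact_force: [-0.5, -0.2, -0.5]
grip_width: 0.0881
t 25.85 pos [ 0.4967 -0.1108  0.2638] yaw -87.04 tilt 1.04 F [-0.5 -0.2 -0.5] w 0.0881 | d [-286.1  -99.    41.5] turn -0.003
side before [38, 13, 21, 10, 105] [222.52 232.3 ]
side now [38, 14, 20, 10, 112] [222.   233.06]
diff px 14 (np.int64(197), np.int64(206), np.int64(237), np.int64(248))
mug 0
calc 0
board 0
top before [13, 28, 9, 21, 133] [197.49 202.51]
top now [13, 28, 9, 21, 131] [196.98 202.52]
diff px 30 (np.int64(193), np.int64(203), np.int64(178), np.int64(212))
mug 0
calc 0
board 0
```

```bash
python3 - <<'E'
from h import *
sh={}
for n,(y0,y1,x0,x1) in (("side",(221,243,214,240)),("top",(195,220,190,206))):
    A=cv2.imread(f"pics/{n}0.png",0)[y0:y1,x0:x1].astype('f4');B=cv2.imread(f"pics/{n}_end.png",0)[y0:y1,x0:x1].astype('f4')
    W=np.eye(2,3,dtype='f4'); cc,W=cv2.findTransformECC(A,B,W,cv2.MOTION_TRANSLATION,(3,100,1e-5),None,3); sh[n]=W[:,2]; print(n,cc,W[:,2])
a=two((233.3,229.2),(196.8,213.4))[0]; b,e=two(np.array((233.3,229.2))+sh["side"],np.array((196.8,213.4))+sh["top"]); print("nozzle region shift mm",((b-a)*1e3).round(1),e)
I=[cv2.resize(cv2.imread(p)[225:260,185:240],None,fx=7,fy=7,interpolation=2) for p in("pics/side0.png","pics/side_end.png")]
cv2.imwrite("pics/cmp.png",np.hstack(I))
E
```

```text
side 0.9666879460240579 [-0.155812   0.5434065]
top 0.9946935673752342 [-0.6466638  -0.06521398]
nozzle region shift mm [-0.2  1.7 -0.3] 0.0007733290208817885
```

```bash
python3 -c "
from station import r
s=r.read_state();print(s['time'],s['contact_force']);r.close_job()"
```

```text
25.95 [ 0.66678086 -0.40148134 -0.08304908]
the job is handed in; nothing more can be done
```

I took the pump out of the rest, pressed its plunger in on the left-most block, laid it back in the rest with the collar on the upper fork, and handed the job in at 25.95 s. No verdict is reported, so what follows rests on my own measurements.

**Turning it upright:** The tool can't tilt, so I turned the pump in a light grip by pushing its knob against the near side of the block. The first try failed because the knob rode over the block's edge. The second try, set lower, worked.

**Pressing:** The pump stood upright on the block and met a hard stop at 24–29 N, held for about 0.3 s. The grip was 113 mm above the block top, which fits a plunger fully in. I felt no gradual 7 N travel, so part of the stroke may already have happened against the bench or block edge while I was turning the pump upright. I did not measure the plunger directly, only from the force and this geometry.

**Putting it back:** I tilted the pump back to about 40° on the far side of the block, laid it in the forks and opened the gripper.

**Last checks:**
- **Pump:** the two-camera comparison with the starting pictures puts the nozzle 1.7 mm sideways and 0.3 mm lower than at the start. A coarser side-view blob comparison suggested up to about 4 mm along the axis, still under the 7 mm limit.
- **Bystanders:** the mug, calculator and circuit board show no changed pixels in either view.
- **Gripper:** it was open and well clear of everything.
- **Not done:** a final look at an enlarged comparison picture was refused because I had reached the 12-picture limit.

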